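# Put three round-bottom flasks back on the rings of their size

## Robot

A 6-joint arm with a two-finger parallel gripper is mounted at the origin on the work surface. World frame = base frame: x ahead of the robot, y to its left, z up, the work surface at z = 0. Lengths are in m, angles in degrees, forces in N, time in s.
With the tool pointing down it reaches from about 0.4 to 0.925 m from the base axis. Payload 12.5 kg.
Tool frame: the origin (TCP) lies midway between the tips of the shut fingers; the grasp point (between the pads) lies 19 mm behind it (manip.hold_point_z is the distance from the TCP to the grasp point, in m); x points along the fingers, z is the direction in which the jaws open and shut, and the axes are right-handed (so a half turn about x gives the same grasp; the last joint's range is limited). The gripper opens to 95 mm and grips with 3 to 60 N. Pads are 20 mm wide; open, the fingers measure 119 mm over their backs; the gripper's body (75 mm by 180 mm) begins 59 mm behind the grasp point.
Start: joints at [60.756, 28.126, 89.318, -0, 62.55, -6.05], TCP at [0.246, 0.575, 0.215] pointing down, gripper open.
Joint ranges: [-177.58, 177.58], [-47.91, 125.51], [2.72, 160], [-65.01, 245.01], [3.68, 167.84], [-153.87, 153.87]. Speed limits (degrees/s): [127.2, 127.2, 159.86, 180, 180, 180].

## Interface

Orientations are given as a 3x3 rotation matrix whose columns are the frame's x, y, z axes.
In Python, from cell import sensors, imaging, ticket, outline_of, pinpoint, manip gives the robot as it stands.
- The arm moves only by the tool move_arm, never from a script. Its argument "series" is one flat list of numbers, 7 for each row, row after row: the shift along the world's x, y, z in cm, then the turn, a rotation vector about the world's x, y, z in degrees, then the gripper command: -1 is fully open, 1 is shut, values between are in proportion. A call has 1 to 20 rows; each row shifts and turns the pose as measured when the row begins; what a row does not reach is not made up. A row lasts 1/8 s, in which the tool goes at most 62.5 mm and 10.7 degrees, less where a joint would pass 70% of its speed; a pose out of reach is approached as far as the arm can. A call with a gripper value outside its range is refused whole. The fingers move at their own pace and stop on an object; the grip force is fixed at half the most. Time passes only in rows, so rows that do not move let the fingers close. It gives the time, the measured TCP pose, the force and the opening at its end, in the units of the state.
- sensors.get_obs(): the state, without advancing time (a new reading comes with each control period).
- imaging.snapshot(name): name is "scene" or "top" or "wrist"; returns a dict with "color" (480x640x3 uint8, red, green, blue), "vertical_fov" (degrees; the focal length in pixels is half the picture's height over the tangent of half this angle, whatever the lens; pixels are square), "cx", "cy" (the principal point, pixels), "extrinsics" (4x4, takes a point from camera to world coordinates). Camera axes: x right, y down, z forward; pixel columns grow to the right and rows downward; lengths in m; the calibration is good to about 2 mm. A picture is of the moment at which its call begins. There is no depth.
- ticket.finish_job(): hands the job in, once; it reports no verdict.
Trained networks look in a picture, given as the dict that the camera call returned (one of the last four; its "shot" number tells which), for a name from the list of things; names that differ only in an ending like _2 or _b are one class to them, and where a whole thing is asked for, a point or a joint stands for the part that bears it (a point fixed in the world has none). Each returns a list of dicts, best first, with "confidence" (0 to 1); they miss things now and then, are a little off and sometimes report something else, mostly with a low value. They report only what shows in the picture. A call takes as long as a camera call. They do not tell look-alikes from the thing itself.
- outline_of(name, picture): "region" (480x640 bool, what is visible of it) and "centre" ([row, column] in pixels, amid what is visible of it).
- pinpoint(name, picture): "centre" ([row, column] in pixels: a listed point, or the origin of a listed thing).
The state is a dict: "t": time; "joint_pos": joint angles; "qvel": joint speeds; "effort": joint torques, N m; "eef_pos": TCP position; "eef_rot": TCP orientation; "wrist_force": force on the tool from outside, world axes, zero at the start; "ft_torque": the same for the moment, N m; "finger_gap": finger opening in m.
Only numpy, scipy, OpenCV 4.12 (cv2) and the standard library are available. Lean on these libraries where they do the work, as an engineer would, in place of code of your own. Each camera call takes 0.05 s, during which the arm holds its last target. There are 200 camera calls.

## Task

The three round-bottom flasks were put back on the wrong cork rings: move them so that each sits, neck up, on the cork ring of its own size, the largest flask on the largest ring and so on (a slight lean does no harm). One ring holds one flask, so park one of them on the empty black rubber ring while you make room. They are glass: never drop one, never let a round flask touch the bare bench, and leave the bottles and the beaker alone.

Things in the scene. Friction and masses are not known exactly. Their poses are not given: they have to be found in the camera images.
- flask_large: The large round-bottom flask, clear glass, 250 mL, 160 g: ball 85 mm across, upright neck 33 mm across (upper part frosted white), tight white stopper, 37 mm across. Origin: centre of the ball; z along the neck. Above the origin: bare neck from 42.5 to 97.5 mm, top of stopper at 116.5 mm. Starts upright on ring_small; seated on its own ring_large its origin is 61 mm above the bench.
- flask_medium: The medium round-bottom flask, clear glass, 100 mL, 100 g: ball 64 mm across, upright neck 33 mm across (upper part frosted white), tight white stopper, 37 mm across. Origin: centre of the ball; z along the neck. Above the origin: bare neck from 32 to 80 mm, top of stopper at 99 mm. Starts upright on ring_large; seated on its own ring_medium its origin is 52 mm above the bench.
- flask_small: The small round-bottom flask, clear glass, 50 mL, 70 g: ball 51 mm across, upright neck 33 mm across (upper part frosted white), tight white stopper, 37 mm across. Origin: centre of the ball; z along the neck. Above the origin: bare neck from 25.5 to 69.5 mm, top of stopper at 88.5 mm. Starts upright on ring_medium; seated on its own ring_small its origin is 48 mm above the bench.
- ring_large: The large of three cork flask rings, loose and light, flat on the bench: 145 mm outside diameter, 30 mm high, round hole of 58 mm right through, for the flask's ball (set down off centre, a ball rolls in and its neck leans). Belongs to flask_large; another flask sits on it at the start. Origin: centre of its underside. The small flask would fall through its hole.
- ring_medium: The medium of three cork flask rings, loose and light, flat on the bench: 120 mm outside diameter, 30 mm high, round hole of 46 mm right through, for the flask's ball (set down off centre, a ball rolls in and its neck leans). Belongs to flask_medium; another flask sits on it at the start. Origin: centre of its underside.
- ring_small: The small of three cork flask rings, loose and light, flat on the bench: 100 mm outside diameter, 30 mm high, round hole of 36 mm right through, for the flask's ball (set down off centre, a ball rolls in and its neck leans). Belongs to flask_small; another flask sits on it at the start. Origin: centre of its underside.
- ring_spare: The spare: a loose black rubber flask ring, empty at the start: 104 mm outside diameter, hole of 42 mm right through, 30 mm high. Any of the three flasks can stand on it for a while (origin of the large flask then 67 mm, the medium 54 mm, the small 44 mm above the bench). Origin: centre of its underside, on the bench.
- reagent_bottle: Bystander: closed amber glass bottle, 58 mm in diameter, 120 mm tall, standing on the bench. Leave it alone. Origin: centre of its underside.
- beaker: Bystander: empty glass beaker, 68 mm in diameter, 85 mm tall, standing on the bench. Leave it alone. Origin: centre of its underside.
- wash_bottle: Bystander: white plastic wash bottle with blue cap, 58 mm in diameter, 112 mm to the top of the cap, with a bent spout reaching 140 mm high and 50 mm out along its x axis. Leave it alone. Origin: centre of its underside.
Things that resemble listed ones, but are neither listed nor needed, are in the scene too. Leave any green look-alike of the ring_large alone.

How it is judged:
By the outcome, as a careful person would: the job done as asked, in the order asked, and still so for the second after the job is handed in, with the robot touching nothing.
It also fails if it takes over 115 s, if anything falls off the work surface, if the arm or the gripper's body presses on something with over 40 N, if the wrist force passes 120 N, or if a joint passes its speed limit or range.

## Working session

There is one attempt and no reset: what is moved stays moved. The work goes in short steps, Python scripts to look and compute and a tool call to move; the robot and the scene stay as the last step left them, time stands still between calls to the robot, and variables do not carry over. Pictures are saved under pics/ and viewed, about 12 in all and at most 16, crops included, and the job is handed in when it is done.

Besides the shell and the picture viewer there is one more tool, called after ">>>" as name(argument=value, ...) on one line, values as JSON. move_arm: Moves the arm, as the interface text tells. Its arguments: {"type":"object","properties":{"series":{"type":"array"}},"required":["series"]}

```bash
mkdir -p pics; ls; cat > h.py <<'E'
import numpy as np, cv2
from cell import sensors, imaging, ticket, outline_of, pinpoint, manip
def save(p,n,crop=None,scale=1):
    im=p["color"][...,::-1]
    if crop: r0,r1,c0,c1=crop; im=im[r0:r1,c0:c1]
    if scale!=1: im=cv2.resize(im,None,fx=scale,fy=scale,interpolation=cv2.INTER_CUBIC)
    cv2.imwrite("pics/"+n,im)
def ray(p,rc):
    f=240/np.tan(np.radians(p["vertical_fov"])/2)
    d=np.array([(rc[1]-p["cx"])/f,(rc[0]-p["cy"])/f,1]); E=np.array(p["extrinsics"])
    return E[:3,3],E[:3,:3]@d
def at(p,rc,z):
    o,d=ray(p,rc); return o+d*(z-o[2])/d[2]
def proj(p,X):
    f=240/np.tan(np.radians(p["vertical_fov"])/2);E=np.array(p["extrinsics"])
    c=E[:3,:3].T@(np.array(X)-E[:3,3]); return c[1]/c[2]*f+p["cy"],c[0]/c[2]*f+p["cx"]
def tri(obs):
    A=np.zeros((3,3));b=np.zeros(3)
    for p,rc in obs:
        o,d=ray(p,rc);d=d/np.linalg.norm(d);M=np.eye(3)-np.outer(d,d);A+=M;b+=M@o
    return np.linalg.solve(A,b)
E
python3 - <<'E'
from h import *
np.set_printoptions(precision=3,suppress=True)
s=imaging.snapshot("scene");t=imaging.snapshot("top")
save(s,"s0.png");save(t,"t0.png")
Z=dict(flask_large=.07,flask_medium=.05,flask_small=.045,ring_large=.0,ring_medium=.0,ring_small=.0,ring_spare=.0,reagent_bottle=0,beaker=0,wash_bottle=0)
for n in Z:
    for nm,p in (("scene",s),("top",t)):
        for d in pinpoint(n,p)[:3]: print(n,nm,round(d["confidence"],2),np.round(d["centre"]),at(p,d["centre"],Z[n]))
print(s["extrinsics"],t["extrinsics"],t["vertical_fov"])
print(sensors.get_obs()["eef_rot"],sensors.get_obs()["eef_pos"],manip.hold_point_z)
E
```

```text
pics
flask_large scene 0.72 [325. 153.] [ 0.471 -0.246  0.07 ]
flask_large top 0.7 [264. 479.] [ 0.468 -0.244  0.07 ]
flask_large top 0.21 [266. 333.] [0.467 0.079 0.07 ]
flask_medium scene 0.78 [236. 297.] [0.466 0.072 0.05 ]
flask_medium top 0.86 [267. 332.] [0.465 0.081 0.05 ]
flask_small scene 0.77 [238. 412.] [0.627 0.212 0.045]
flask_small top 0.93 [197. 273.] [0.627 0.215 0.045]
flask_small top 0.16 [265. 331.] [0.469 0.083 0.045]
ring_large scene 0.79 [179. 391.] [0.434 0.413 0.   ]
ring_large scene 0.59 [185. 283.] [0.265 0.231 0.   ]
ring_large scene 0.56 [260. 302.] [0.477 0.07  0.   ]
ring_large top 0.87 [265. 332.] [0.47  0.082 0.   ]
ring_large top 0.82 [353. 269.] [0.268 0.23  0.   ]
ring_medium scene 0.97 [254. 410.] [0.623 0.218 0.   ]
ring_medium scene 0.28 [354. 163.] [ 0.47  -0.243  0.   ]
ring_medium top 0.83 [199. 272.] [0.629 0.222 0.   ]
ring_small scene 0.68 [356. 162.] [ 0.473 -0.246  0.   ]
ring_small top 0.65 [267. 471.] [ 0.464 -0.244  0.   ]
ring_small top 0.64 [188. 418.] [ 0.652 -0.123  0.   ]
ring_spare scene 0.72 [368. 293.] [ 0.645 -0.126  0.   ]
ring_spare top 0.84 [187. 418.] [ 0.654 -0.122  0.   ]
reagent_bottle scene 0.94 [444. 222.] [ 0.661 -0.283  0.   ]
reagent_bottle top 0.56 [183. 482.] [ 0.661 -0.273  0.   ]
beaker scene 0.73 [204. 355.] [0.438 0.279 0.   ]
beaker top 0.81 [274. 255.] [0.452 0.263 0.   ]
beaker top 0.21 [197. 274.] [0.634 0.217 0.   ]
wash_bottle scene 0.89 [335. 440.] [ 0.777  0.08  -0.   ]
wash_bottle top 0.64 [138. 329.] [0.773 0.087 0.   ]
[[ 0.744  0.404 -0.533  1.052]
 [ 0.668 -0.462  0.583 -0.506]
 [-0.011 -0.789 -0.614  0.691]
 [ 0.     0.     0.     1.   ]] [[-0.008 -0.998  0.067  0.424]
 [-1.     0.009  0.007  0.068]
 [-0.007 -0.067 -0.998  1.357]
 [ 0.     0.     0.     1.   ]] 45.0528513158149
[[ 0.    -0.919  0.394]
 [ 0.     0.394  0.919]
 [-1.    -0.     0.   ]] [0.246 0.575 0.215] 0.0188
```

View pics/s0.png

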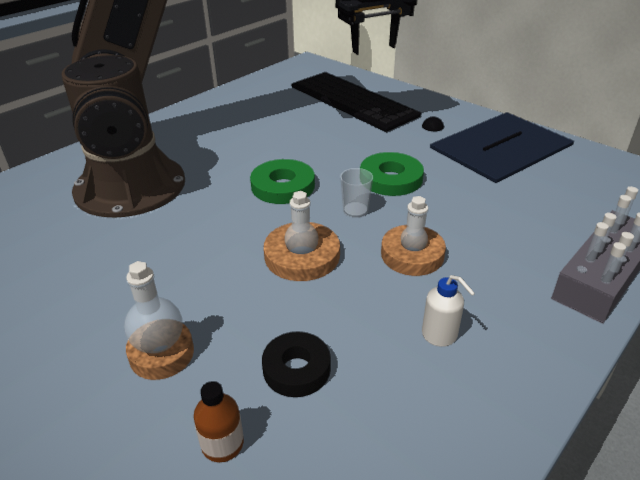

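View pics/t0.png

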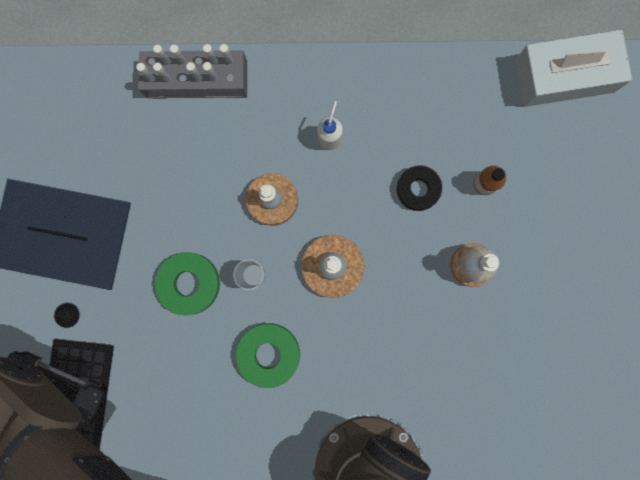

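Scene view: the cork rings are at pixels (row,col) (250,302) large, (250,412) medium and (350,160) small, and the black spare is at (362,296).

- **ring_large:** look-alikes are the green rings at (180,283) and (173,392). I choose the cork one at (250,302).
- **Flasks:** small is at (238,412), medium at (236,297) and large at (325,153). The test tubes at the right are not flasks.

Plan: small→spare, medium→ring_medium, large→ring_large, small→ring_small.

>>> move_arm(series=[2.4,-2.26,0,0,0,0,-1,2.4,-2.26,0,0,0,0,-1,2.4,-2.26,0,0,0,0,-1,2.4,-2.26,0,0,0,0,-1,2.4,-2.26,0,0,0,0,-1,2.4,-2.26,0,0,0,0,-1,2.4,-2.26,0,0,0,0,-1,2.4,-2.26,0,0,0,0,-1,2.4,-2.26,0,0,0,0,-1,2.4,-2.26,0,0,0,0,-1,2.4,-2.26,0,0,0,0,-1,2.4,-2.26,0,0,0,0,-1,2.4,-2.26,0,0,0,0,-1,2.4,-2.26,0,0,0,0,-1,2.4,-2.26,0,0,0,0,-1,2.4,-2.26,0,0,0,0,-1])

```text
t: 3.1
eef_pos: [0.6403, 0.2018, 0.2153]
eef_rot: [[0.001, -0.921, 0.39], [0.002, 0.39, 0.921], [-1.0, -0.001, 0.002]]
wrist_force: [-0.2, -0.2, 1.1]
finger_gap: 0.095
```

```bash
cat > look.py <<'E'
# usage: look.py png flask x y zorigin stopper_height -> stopper top centre estimates
from h import *; import sys
np.set_printoptions(precision=4,suppress=True)
o=sensors.get_obs();print("tcp",o["eef_pos"],o["finger_gap"],o["t"])
png,n,z0=sys.argv[1],sys.argv[2],float(sys.argv[3])
H=dict(flask_large=.1165,flask_medium=.099,flask_small=.0885)[n]
P={k:imaging.snapshot(k) for k in ("wrist","top","scene")}
for k,p in P.items():
    for d in pinpoint(n,p)[:2]: print(k,round(d["confidence"],2),np.round(d["centre"]),at(p,d["centre"],z0))
    if k!="wrist":
        # stopper: bright white blob nearest to the expected top
        g=p["color"].min(2)
        m=pinpoint(n,p)
        if m:
            X=at(p,m[0]["centre"],z0);r,c=map(int,proj(p,X+[0,0,H]))
            w=np.zeros_like(g);w[max(r-22,0):r+22,max(c-22,0):c+22]=1
            q=(g>150)&(w>0);ys,xs=np.nonzero(q);print("  stopper px",len(ys),ys.mean(),xs.mean(),at(p,(ys.mean(),xs.mean()),z0+H-.009))
save(P["wrist"],png)
E
python3 look.py w1.png flask_small .0445
```

```text
tcp [0.6403 0.2018 0.2153] 0.09502932488005719 3.1
wrist 0.8 [198. 322.] [0.6253 0.2169 0.0445]
top 0.5 [184. 481.] [ 0.6521 -0.2603  0.0445]
  stopper px 1000 170.793 494.395 [ 0.6663 -0.2703  0.124 ]
scene 0.69 [240. 414.] [0.6329 0.2112 0.0445]
  stopper px 183 213.17486338797815 413.5464480874317 [0.6405 0.1843 0.124 ]
```

View wrist.

View pics/w1.png

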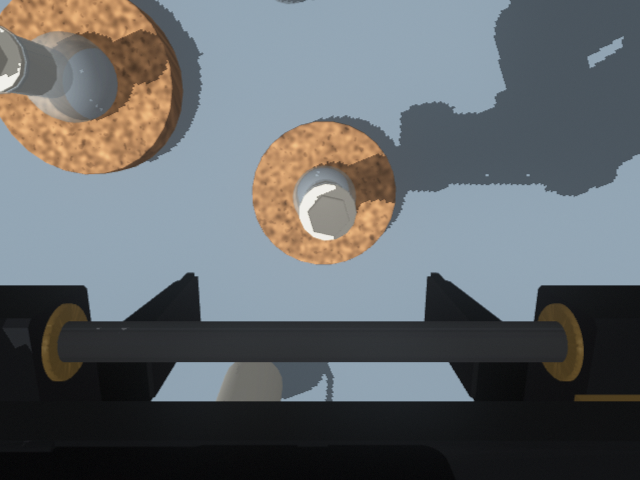

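Wrist view: small flask on its cork ring. The stopper-top centre is near (211,328) and the ring top-face centre near (193,324). The medium flask on the large ring is at upper left.

```bash
cat >> h.py <<'E'
def ringfit(p,name,R,x0,z=.03):
    """ring centre from the cork/black region edge points, projected to top plane, circle of known R"""
    from scipy.optimize import least_squares
    out=[]
    for d in outline_of(name,p)[:3]:
        m=d["region"].astype(np.uint8); cs,_=cv2.findContours(m,cv2.RETR_EXTERNAL,cv2.CHAIN_APPROX_NONE)
        c=max(cs,key=cv2.contourArea)[:,0,:]
        c=c[(c[:,0]>2)&(c[:,0]<637)&(c[:,1]>2)&(c[:,1]<477)]
        X=np.array([at(p,(v,u),z)[:2] for u,v in c])
        r=least_squares(lambda q:np.hypot(*(X-q).T)-R,X.mean(0),loss="soft_l1",f_scale=.001)
        out.append((round(d["confidence"],2),r.x.round(4),round(float(np.median(abs(r.fun))),4)))
    return out
E
python3 - <<'E'
from h import *
w=imaging.snapshot("wrist");t=imaging.snapshot("top");s=imaging.snapshot("scene")
print("stopper",at(w,(211,328),.133),"ringcrude",at(w,(193,324),.03))
print(ringfit(w,"ring_medium",.06,0))
print("spare top",ringfit(t,"ring_spare",.052,0),"scene",ringfit(s,"ring_spare",.052,0))
print("large top",ringfit(t,"ring_large",.0725,0),"small",ringfit(t,"ring_small",.05,0),"medium",ringfit(t,"ring_medium",.06,0))
E
```

```text
stopper [0.62074149 0.22096711 0.133     ] ringcrude [0.62273263 0.2209658  0.03      ]
[(0.85, array([0.6257, 0.2188]), 0.0007)]
spare top [(0.56, array([ 0.6478, -0.1207]), 0.0012)] scene [(0.74, array([ 0.6573, -0.1313]), 0.0062)]
large top [(0.85, array([0.431 , 0.4168]), 0.0011), (0.82, array([0.4683, 0.0798]), 0.0019)] small [(0.7, array([ 0.6785, -0.2709]), 0.0061)] medium [(0.24, array([0.4494, 0.0382]), 0.016)]
```

>>> move_arm(series=[-0.9,0.9,0,0,0,0,-1,-0.85,0.9,0,0,0,0,-1,0,0,0,0,0,0,-1,0,0,-2.5,0,0,0,-1,0,0,-2.5,0,0,0,-1,0,0,-2.5,0,0,0,-1,0,0,-2.5,0,0,0,-1,0,0,-2,0,0,0,-1,0,0,-1,0,0,0,-1,0,0,0,0,0,0,-1])

```text
t: 5.2
eef_pos: [0.6206, 0.2232, 0.0829]
eef_rot: [[0.005, -0.921, 0.389], [0.002, 0.389, 0.921], [-1.0, -0.003, 0.004]]
wrist_force: [-0.0, 0.4, 0.0]
finger_gap: 0.0948
```

```bash
python3 - <<'E'
from h import *
o=sensors.get_obs();print(o["eef_pos"],o["wrist_force"])
w=imaging.snapshot("wrist");save(w,"w2.png")
E
```

```text
[0.62059499 0.22321186 0.08292849] [-0.04168639  0.35545108  0.01908771]
```

View pics/w2.png

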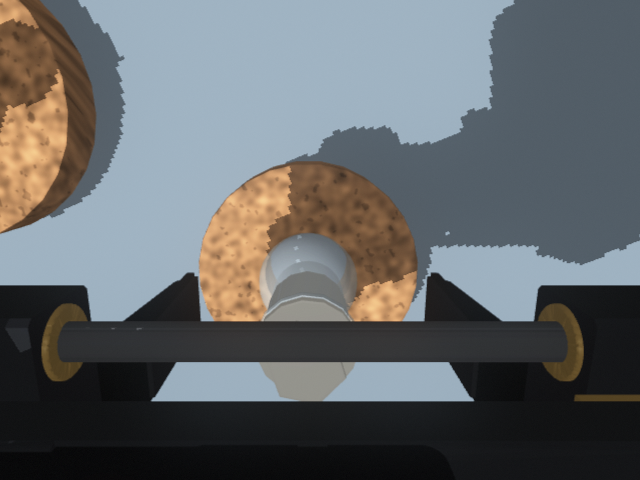

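The neck is centred at about col 308 and the jaw centre at about 312, roughly 2 mm off, which agrees with the estimate. I'll correct, lower, and close.

>>> move_arm(series=[0.2,-0.3,-0.6,0,0,0,-1,0,0,-0.6,0,0,0,-1,0,0,0,0,0,0,-1,0,0,0,0,0,0,1,0,0,0,0,0,0,1,0,0,0,0,0,0,1,0,0,0,0,0,0,1,0,0,0,0,0,0,1,0,0,0,0,0,0,1,0,0,0,0,0,0,1])

```text
t: 6.5
eef_pos: [0.6239, 0.2203, 0.073]
eef_rot: [[0.009, -0.921, 0.388], [0.003, 0.389, 0.921], [-1.0, -0.007, 0.006]]
wrist_force: [-0.4, 0.7, -0.5]
finger_gap: 0.0357
```

>>> move_arm(series=[0,0,0,0,0,0,1,0,0,0,0,0,0,1,0,0,0.4,0,0,0,1,0,0,0.6,0,0,0,1,0,0,0,0,0,0,1])

```text
t: 7.12
eef_pos: [0.6239, 0.2203, 0.0838]
eef_rot: [[0.009, -0.921, 0.388], [0.003, 0.389, 0.921], [-1.0, -0.007, 0.006]]
wrist_force: [0.5, 0.4, -0.0]
finger_gap: 0.0356
```

>>> move_arm(series=[0,0,2.0,0,0,0,1,0,0,3,0,0,0,1,0,0,3,0,0,0,1,0.3,-1.5,0,0,0,0,1,0.3,-3,0,0,0,0,1,0.3,-3.5,0,0,0,0,1,0.4,-3.5,0,0,0,0,1,0.3,-3.5,0,0,0,0,1,0.3,-3.5,0,0,0,0,1,0.3,-3.5,0,0,0,0,1,0.3,-3.5,0,0,0,0,1,0.3,-3.5,0,0,0,0,1,0.2,-2.5,0,0,0,0,1,0,-1.5,0,0,0,0,1,0,0,0,0,0,0,1])

```text
t: 9.0
eef_pos: [0.6474, -0.1284, 0.1509]
eef_rot: [[-0.009, -0.92, 0.391], [0.004, 0.391, 0.92], [-1.0, 0.009, 0.0]]
wrist_force: [0.1, -0.1, -1.0]
finger_gap: 0.0359
```

```bash
python3 - <<'E'
from h import *
np.set_printoptions(precision=4,suppress=True)
o=sensors.get_obs();print(o["eef_pos"],o["wrist_force"],o["finger_gap"],o["eef_rot"])
w=imaging.snapshot("wrist");save(w,"w3.png")
print(ringfit(w,"ring_spare",.052,0),[(d["confidence"],at(w,d["centre"],0)) for d in pinpoint("ring_spare",w)],[(d["confidence"],d["centre"]) for d in pinpoint("flask_small",w)])
E
```

```text
[ 0.6474 -0.1284  0.1509] [ 0.0694 -0.0602 -0.9819] 0.0359069654448285 [[-0.0086 -0.9203  0.391 ]
 [ 0.0038  0.391   0.9204]
 [-1.      0.0094  0.0001]]
[(0.94, array([ 0.6489, -0.1251]), 0.0009)] [(0.4, array([ 0.6859, -0.1475,  0.    ]))] [(0.56, [279.6, 311.2])]
```

View pics/w3.png

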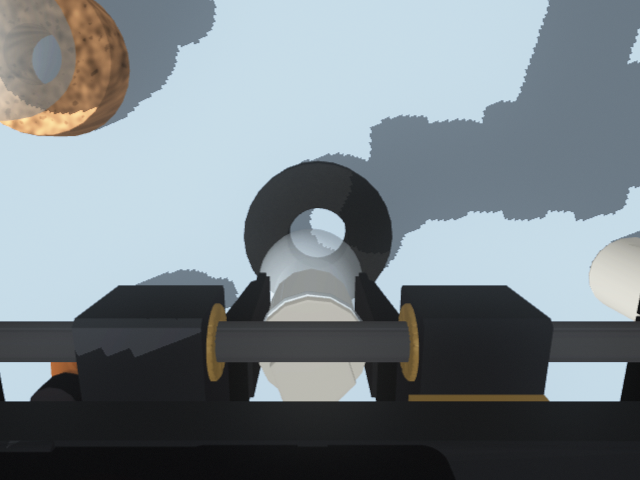

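Wrist view: the held flask is upright, above the black ring (hole centre around (232,318)). The ring fit gives (0.649,-0.125).

>>> move_arm(series=[0.1,0.35,-1,-0.2,-0.5,0,1,0,0,-2,0,0,0,1,0,0,-2,0,0,0,1,0,0,-1,0,0,0,1,0,0,-0.4,0,0,0,1,0,0,0,0,0,0,1])

```text
t: 9.95
eef_pos: [0.6492, -0.1185, 0.085]
eef_rot: [[0.004, -0.923, 0.385], [-0.0, 0.385, 0.923], [-1.0, -0.003, 0.001]]
wrist_force: [0.6, 0.3, -0.8]
finger_gap: 0.0358
```

>>> move_arm(series=[0,-0.5,0,0,0,0,1,0,0,-0.2,0,0,0,1,0,0,-0.3,0,0,0,1,0,0,0,0,0,0,1])

```text
t: 10.45
eef_pos: [0.6498, -0.1242, 0.0812]
eef_rot: [[0.006, -0.923, 0.385], [-0.001, 0.385, 0.923], [-1.0, -0.006, 0.001]]
wrist_force: [0.7, 0.4, -1.2]
finger_gap: 0.0357
```

>>> move_arm(series=[0,0,-0.2,0,0,0,1,0,0,-0.2,0,0,0,1,0,0,0,0,0,0,1])

```text
t: 10.82
eef_pos: [0.6499, -0.1241, 0.0773]
eef_rot: [[0.006, -0.923, 0.385], [-0.001, 0.385, 0.923], [-1.0, -0.006, 0.001]]
wrist_force: [-0.6, -0.4, -0.1]
finger_gap: 0.0359
```

>>> move_arm(series=[0,0,-0.1,0,0,0,1,0,0,0,0,0,0,1])

```text
t: 11.08
eef_pos: [0.6499, -0.1242, 0.0765]
eef_rot: [[0.007, -0.923, 0.385], [-0.001, 0.385, 0.923], [-1.0, -0.007, 0.001]]
wrist_force: [0.3, 1.2, 1.0]
finger_gap: 0.0353
```

Contact felt (about +1 to 2 N), so I'll release and go up.

>>> move_arm(series=[0,0,0,0,0,0,0.1,0,0,0,0,0,0,-0.2,0,0,0,0,0,0,-1,0,0,0,0,0,0,-1,0,0,0,0,0,0,-1,0,0,0,0,0,0,-1,0,0,1,0,0,0,-1,0,0,3,0,0,0,-1,0,0,3.5,0,0,0,-1,0,0,3.5,0,0,0,-1,0,0,3,0,0,0,-1,0,0,0,0,0,0,-1])

```text
t: 12.58
eef_pos: [0.6496, -0.124, 0.2239]
eef_rot: [[0.008, -0.923, 0.385], [-0.002, 0.385, 0.923], [-1.0, -0.008, 0.001]]
wrist_force: [-0.3, -0.2, -0.5]
finger_gap: 0.0951
```

```bash
python3 - <<'E'
from h import *
np.set_printoptions(precision=4,suppress=True)
o=sensors.get_obs();print(o["eef_pos"],o["finger_gap"])
w=imaging.snapshot("wrist");t=imaging.snapshot("top");s=imaging.snapshot("scene");save(w,"w4.png");save(s,"s4.png",(100,420,80,500),1.6)
for n,z in (("flask_small",.044),("flask_medium",.05),("flask_large",.07)):
  for p in (t,s):print(n,[(round(d["confidence"],2),at(p,d["centre"],z)) for d in pinpoint(n,p)[:1]])
E
```

```text
[ 0.6496 -0.124   0.2239] 0.09513159409031119
flask_small []
flask_small [(0.66, array([ 0.6506, -0.1236,  0.044 ]))]
flask_medium [(0.67, array([0.4689, 0.0796, 0.05  ]))]
flask_medium [(0.66, array([0.4675, 0.0739, 0.05  ]))]
flask_large [(0.55, array([ 0.4687, -0.2385,  0.07  ]))]
flask_large [(0.58, array([ 0.4725, -0.2454,  0.07  ]))]
```

View pics/s4.png

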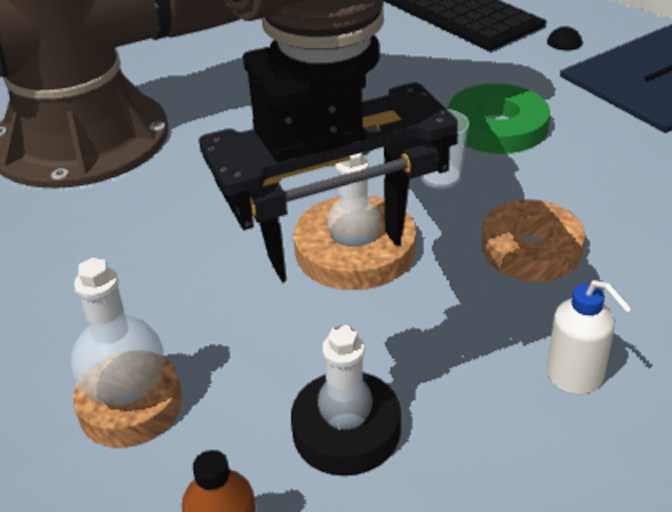

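Crop: the small flask stands upright on the black ring (350,390), ring_medium is free (535,240), and everything else is untouched. Next is the medium flask.

>>> move_arm(series=[-2,2.4,0,0.1,0.4,0,-1,-2,2.4,0,0,0,0,-1,-2,2.4,0,0,0,0,-1,-2,2.4,0,0,0,0,-1,-2,2.4,0,0,0,0,-1,-2,2.4,0,0,0,0,-1,-2,2.4,0,0,0,0,-1,-1.2,1.6,0,0,0,0,-1,0,0,0,0,0,0,-1,0,0,0,0,0,0,-1])

```text
t: 14.28
eef_pos: [0.4922, 0.0646, 0.2176]
eef_rot: [[-0.007, -0.923, 0.386], [0.002, 0.386, 0.923], [-1.0, 0.007, -0.001]]
wrist_force: [0.1, -1.1, 0.3]
finger_gap: 0.0952
```

```bash
python3 - <<'E'
from h import *
np.set_printoptions(precision=4,suppress=True)
o=sensors.get_obs();print(o["eef_pos"],o["eef_rot"])
w=imaging.snapshot("wrist");save(w,"w5.png")
print(ringfit(w,"ring_large",.0725,0),[(d["confidence"],at(w,d["centre"],.0435)) for d in pinpoint("flask_medium",w)])
for X in ([.468,.077,.1425],[.468,.077,.03]): print(proj(w,X))
E
```

```text
[0.4922 0.0646 0.2176] [[-0.0069 -0.9227  0.3855]
 [ 0.002   0.3855  0.9227]
 [-1.      0.0072 -0.0008]]
[(0.82, array([0.4632, 0.2629]), 0.001), (0.56, array([0.4684, 0.0777]), 0.001)] [(0.61, array([0.4673, 0.0764, 0.0435]))]
(np.float64(208.01800582944432), np.float64(316.83341023042215))
(np.float64(188.01617774313186), np.float64(315.2786264454859))
```

View pics/w5.png

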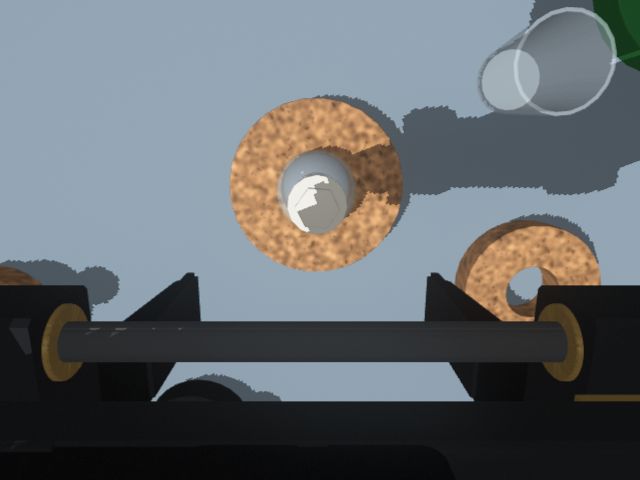

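Wrist view: the stopper is at (204,318) against a prediction of (208,317), so the medium flask is at about (0.467,0.0775).

>>> move_arm(series=[-1.2,0.6,0,-0.1,-0.4,0,-1,-1.2,0.6,0,0,0,0,-1,0,0,0,0,0,0,-1,0,0,-2.5,0,0,0,-1,0,0,-2.5,0,0,0,-1,0,0,-2.5,0,0,0,-1,0,0,-2.5,0,0,0,-1,0,0,-1.5,0,0,0,-1,0,0,0,0,0,0,-1,0,0,0,0,0,0,-1])

```text
t: 15.68
eef_pos: [0.4675, 0.0771, 0.1007]
eef_rot: [[0.005, -0.922, 0.386], [0.0, 0.386, 0.923], [-1.0, -0.004, 0.002]]
wrist_force: [-0.2, 0.3, 0.2]
finger_gap: 0.095
```

>>> move_arm(series=[0,0,-1,0,0,0,-1,0,0,-1,0,0,0,-1,0,0,0,0,0,0,-1,0,0,0,0,0,0,1,0,0,0,0,0,0,1,0,0,0,0,0,0,1,0,0,0,0,0,0,1,0,0,0,0,0,0,1,0,0,0,0,0,0,1,0,0,0,0,0,0,1,0,0,0,0,0,0,1,0,0,0,0,0,0,1])

```text
t: 17.18
eef_pos: [0.4683, 0.0771, 0.0809]
eef_rot: [[0.008, -0.922, 0.386], [0.0, 0.386, 0.923], [-1.0, -0.007, 0.003]]
wrist_force: [-0.3, -0.2, -0.4]
finger_gap: 0.0359
```

>>> move_arm(series=[0,0,0.5,0,0,0,1,0,0,1.5,0,0,0,1,0,0,3,0,0.4,0,1,0,0,3,0,0,0,1,1,0.9,0,0,0,0,1,2,1.8,0,0,0,0,1,2.4,2.2,0,0,0,0,1,2.4,2.2,0,0,0,0,1,2.4,2.2,0,0,0,0,1,2.4,2.2,0,0,0,0,1,1.8,1.6,0,0,0,0,1,0.8,0.7,0,0,0,0,1,0,0,0,0,0,0,1,0,0,0,0,0,0,1])

```text
t: 18.92
eef_pos: [0.6232, 0.2221, 0.1549]
eef_rot: [[-0.01, -0.922, 0.386], [-0.002, 0.386, 0.922], [-1.0, 0.008, -0.005]]
wrist_force: [-0.2, 0.3, -0.7]
finger_gap: 0.0356
```

```bash
python3 - <<'E'
from h import *
np.set_printoptions(precision=4,suppress=True)
o=sensors.get_obs();print(o["eef_pos"],o["wrist_force"],o["finger_gap"],o["eef_rot"])
w=imaging.snapshot("wrist");save(w,"w6.png")
t=imaging.snapshot("top");s=imaging.snapshot("scene")
for p in (w,t,s): print(ringfit(p,"ring_medium",.06,0))
E
```

```text
[0.6232 0.2221 0.1549] [-0.1828  0.2691 -0.7242] 0.035617008726008564 [[-0.0099 -0.9223  0.3863]
 [-0.0017  0.3863  0.9224]
 [-0.9999  0.0085 -0.0054]]
[(0.56, array([0.6267, 0.2181]), 0.0013)]
[(0.38, array([0.4683, 0.0802]), 0.0108)]
[(0.75, array([0.6351, 0.2045]), 0.0106)]
```

View pics/w6.png

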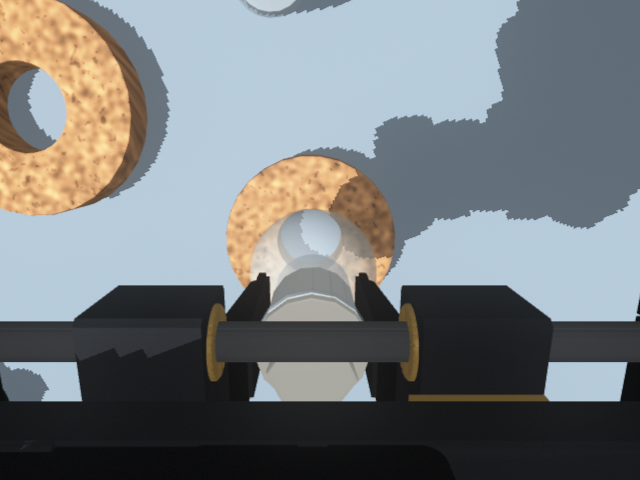

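Wrist view: the medium flask is held upright, with the ring_medium hole at (238,310) just ahead of it. Lowering in steps.

>>> move_arm(series=[0.1,-0.2,-0.5,0.1,-0.4,0,1,0,0,-1.5,0,0,0,1,0,0,-1.5,0,0,0,1,0,0,-1,0,0,0,1,0,0,-0.6,0,0,0,1,0,0,0,0,0,0,1,0,0,0,0,0,0,1])

```text
t: 20.1
eef_pos: [0.6243, 0.2198, 0.1001]
eef_rot: [[-0.002, -0.922, 0.387], [0.0, 0.387, 0.922], [-1.0, 0.002, -0.001]]
wrist_force: [-0.3, 0.1, -0.6]
finger_gap: 0.036
```

>>> move_arm(series=[0.05,-0.05,-0.4,0,0,0,1,0,0,-0.3,0,0,0,1,0,0,-0.2,0,0,0,1,0,0,0,0,0,0,1])

```text
t: 20.6
eef_pos: [0.6251, 0.2193, 0.0913]
eef_rot: [[-0.001, -0.922, 0.387], [0.001, 0.387, 0.922], [-1.0, 0.001, 0.0]]
wrist_force: [-0.0, -0.4, -1.1]
finger_gap: 0.0355
```

>>> move_arm(series=[0,0,-0.15,0,0,0,1,0,0,-0.1,0,0,0,1,0,0,0,0,0,0,1])

```text
t: 20.98
eef_pos: [0.6265, 0.2191, 0.0907]
eef_rot: [[0.003, -0.922, 0.386], [0.001, 0.386, 0.922], [-1.0, -0.002, 0.002]]
wrist_force: [-0.4, -0.9, -0.9]
finger_gap: 0.0356
```

>>> move_arm(series=[0,0,-0.15,0,0,0,1,0,0,0,0,0,0,1])

```text
t: 21.22
eef_pos: [0.6274, 0.2189, 0.0905]
eef_rot: [[0.005, -0.922, 0.386], [0.001, 0.386, 0.922], [-1.0, -0.005, 0.003]]
wrist_force: [-1.1, -0.7, 1.8]
finger_gap: 0.0353
```

Contact, so release and rise, then look.

>>> move_arm(series=[0,0,0,0,0,0,0.1,0,0,0,0,0,0,-0.2,0,0,0,0,0,0,-1,0,0,0,0,0,0,-1,0,0,0,0,0,0,-1,0,0,0,0,0,0,-1,0,0,1,0,0,0,-1,0,0,3,0,-0.3,0,-1,0,0,3.5,0,0,0,-1,0,0,3.5,0,0,0,-1,0,0,3.5,0,0,0,-1,0,0,0,0,0,0,-1])

```text
t: 22.72
eef_pos: [0.6265, 0.2191, 0.2427]
eef_rot: [[0.011, -0.922, 0.386], [0.001, 0.387, 0.922], [-1.0, -0.01, 0.006]]
wrist_force: [0.5, 0.6, -0.9]
finger_gap: 0.0951
```

```bash
python3 - <<'E'
from h import *
np.set_printoptions(precision=4,suppress=True)
o=sensors.get_obs();print(o["eef_pos"],o["finger_gap"])
t=imaging.snapshot("top");s=imaging.snapshot("scene");save(s,"s7.png",(100,420,80,500),1.6)
for n,z in (("flask_small",.044),("flask_medium",.052),("flask_large",.07),("ring_large",0),("ring_small",0)):
  for p in (t,s):print(n,[(round(d["confidence"],2),at(p,d["centre"],z)) for d in pinpoint(n,p)[:2]])
E
```

```text
[0.6265 0.2191 0.2427] 0.09514663126246335
flask_small [(0.71, array([ 0.6555, -0.13  ,  0.044 ]))]
flask_small [(0.82, array([ 0.6521, -0.1264,  0.044 ])), (0.28, array([0.7927, 0.0429, 0.044 ]))]
flask_medium []
flask_medium [(0.88, array([0.6298, 0.2136, 0.052 ])), (0.51, array([0.5212, 0.0267, 0.052 ]))]
flask_large [(0.57, array([ 0.47  , -0.2426,  0.07  ]))]
flask_large [(0.95, array([ 0.4703, -0.2441,  0.07  ]))]
ring_large [(0.82, array([0.4346, 0.4185, 0.    ])), (0.72, array([0.4704, 0.0766, 0.    ]))]
ring_large [(0.96, array([0.4731, 0.0712, 0.    ])), (0.71, array([0.2712, 0.2294, 0.    ]))]
ring_small [(0.81, array([ 0.4597, -0.2505,  0.    ]))]
ring_small [(0.74, array([ 0.4686, -0.2451,  0.    ]))]
```

View pics/s7.png

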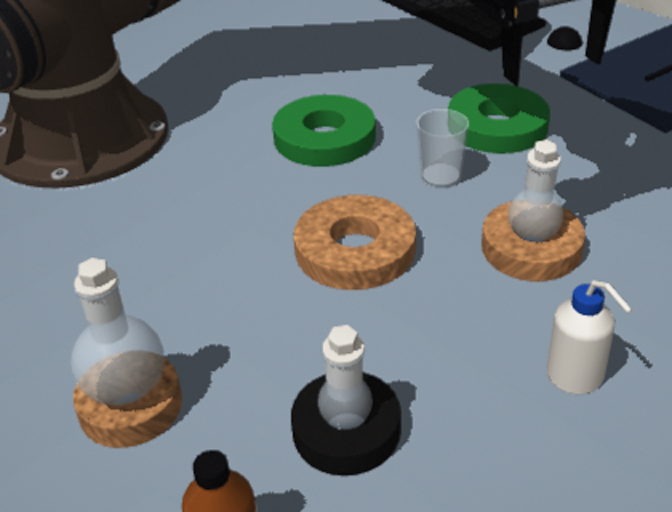

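Crop: the medium flask is upright on ring_medium (537,215), ring_large is empty (355,235), and the small flask is still on the spare ring. Next is the large flask.

>>> move_arm(series=[-0.5,-1.7,0,0,0.5,0,-1,-1,-3.4,0,0,0,0,-1,-1,-3.4,0,0,0,0,-1,-1,-3.4,0,0,0,0,-1,-1,-3.4,0,0,0,0,-1,-1,-3.4,0,0,0,0,-1,-1,-3.4,0,0,0,0,-1,-1,-3.4,0,0,0,0,-1,-1,-3.4,0,0,0,0,-1,-1,-3.4,0,0,0,0,-1,-1,-3.4,0,0,0,0,-1,-1,-3.4,0,0,0,0,-1,-1,-3.4,0,0,0,0,-1,-0.8,-2.7,0,0,0,0,-1,0,0,0,0,0,0,-1,0,0,0,0,0,0,-1])

```text
t: 25.32
eef_pos: [0.4769, -0.257, 0.2394]
eef_rot: [[-0.007, -0.92, 0.391], [-0.0, 0.391, 0.92], [-1.0, 0.007, -0.003]]
wrist_force: [0.1, -0.0, -0.1]
finger_gap: 0.0947
```

```bash
python3 - <<'E'
from h import *
np.set_printoptions(precision=4,suppress=True)
o=sensors.get_obs();print(o["eef_pos"],o["eef_rot"])
w=imaging.snapshot("wrist");save(w,"w8.png")
print(ringfit(w,"ring_small",.05,0),[(d["confidence"],at(w,d["centre"],.0685)) for d in pinpoint("flask_large",w)])
for X in ([.47,-.244,.185],[.47,-.244,.03]): print(proj(w,X))
E
```

```text
[ 0.4769 -0.257   0.2394] [[-0.0075 -0.9202  0.3914]
 [-0.0003  0.3914  0.9202]
 [-1.      0.0068 -0.0032]]
[(0.95, array([ 0.4725, -0.2463]), 0.0028)] [(0.76, array([ 0.4657, -0.2475,  0.0685]))]
(np.float64(242.53319462663598), np.float64(330.72941850769973))
(np.float64(203.06244536643425), np.float64(323.6553983076055))
```

View pics/w8.png

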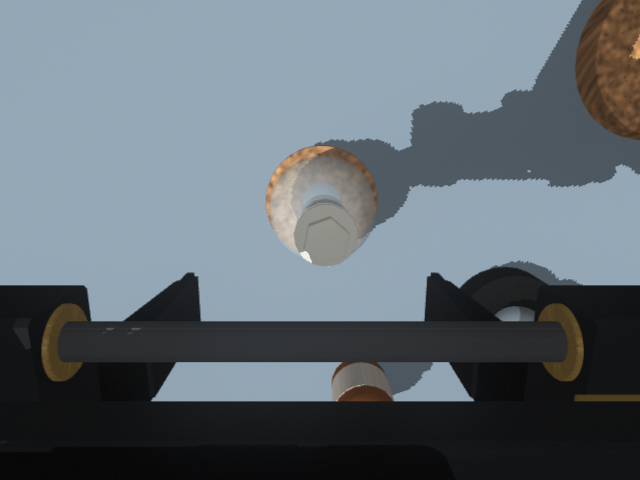

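Wrist view: the stopper centre is at (235,326), so the large flask neck is at about (0.466,-0.246). This agrees with the network.

>>> move_arm(series=[-0.5,0.5,0,0,-0.4,0,-1,-0.5,0.5,0,0,0,0,-1,0,0,0,0,0,0,-1,0,0,-2,0,0,0,-1,0,0,-2.5,0,0,0,-1,0,0,-2.5,0,0,0,-1,0,0,-2,0,0,0,-1,0,0,-1,0,0,0,-1,0,0,0,0,0,0,-1,0,0,0,0,0,0,-1])

```text
t: 26.72
eef_pos: [0.468, -0.2442, 0.1385]
eef_rot: [[0.003, -0.922, 0.387], [-0.003, 0.387, 0.922], [-1.0, -0.004, -0.001]]
wrist_force: [0.3, 0.1, 0.1]
finger_gap: 0.0948
```

>>> move_arm(series=[-0.2,-0.2,-1,0,0,0,-1,0,0,-0.9,0,0,0,-1,0,0,0,0,0,0,-1,0,0,0,0,0,0,1,0,0,0,0,0,0,1,0,0,0,0,0,0,1,0,0,0,0,0,0,1,0,0,0,0,0,0,1,0,0,0,0,0,0,1,0,0,0,0,0,0,1,0,0,0,0,0,0,1,0,0,0,0,0,0,1])

```text
t: 28.22
eef_pos: [0.4664, -0.2466, 0.1196]
eef_rot: [[0.006, -0.922, 0.387], [-0.004, 0.387, 0.922], [-1.0, -0.007, -0.002]]
wrist_force: [-0.5, 0.1, 0.7]
finger_gap: 0.0353
```

>>> move_arm(series=[0,0,0.5,0,0,0,1,0,0,1.5,0.2,0.3,0,1,0,0,3,0,0,0,1,0,0,3,0,0,0,1,0,1.5,0,0,0,0,1,0,2.7,0,0,0,0,1,0,3,0,0,0,0,1,0,3,0,0,0,0,1,0,3,0,0,0,0,1,0,3,0,0,0,0,1,0,3,0,0,0,0,1,0,3,0,0,0,0,1,0,3,0,0,0,0,1,0,3,0,0,0,0,1,0,2.0,0,0,0,0,1,0,1.0,0,0,0,0,1,0,0,0,0,0,0,1,0,0,0,0,0,0,1])

```text
t: 30.48
eef_pos: [0.4551, 0.0835, 0.1903]
eef_rot: [[-0.019, -0.922, 0.386], [0.005, 0.386, 0.923], [-1.0, 0.02, -0.003]]
wrist_force: [-1.0, 0.5, -2.9]
finger_gap: 0.0355
```

```bash
python3 - <<'E'
from h import *
np.set_printoptions(precision=4,suppress=True)
o=sensors.get_obs();print(o["eef_pos"],o["wrist_force"],o["finger_gap"],o["eef_rot"])
w=imaging.snapshot("wrist");save(w,"w9.png")
t=imaging.snapshot("top");s=imaging.snapshot("scene")
print(ringfit(w,"ring_large",.0725,0))
for p in (t,s): print("small",ringfit(p,"ring_small",.05,0),[(d["confidence"],at(p,d["centre"],0)) for d in pinpoint("ring_small",p)[:2]])
E
```

```text
[0.4551 0.0835 0.1903] [-1.0116  0.4938 -2.8849] 0.0354518628969357 [[-0.0192 -0.9224  0.3858]
 [ 0.005   0.3858  0.9226]
 [-0.9998  0.0197 -0.0028]]
[(0.88, array([0.4255, 0.3982]), 0.0009), (0.7, array([0.3997, 0.1673]), 0.0043), (0.66, array([0.4705, 0.077 ]), 0.0019)]
small [(0.94, array([ 0.4689, -0.239 ]), 0.001)] [(0.82, array([ 0.4642, -0.2445,  0.    ]))]
small [(0.61, array([ 0.4802, -0.2493]), 0.0069)] [(0.84, array([ 0.47  , -0.2404,  0.    ]))]
```

View pics/w9.png

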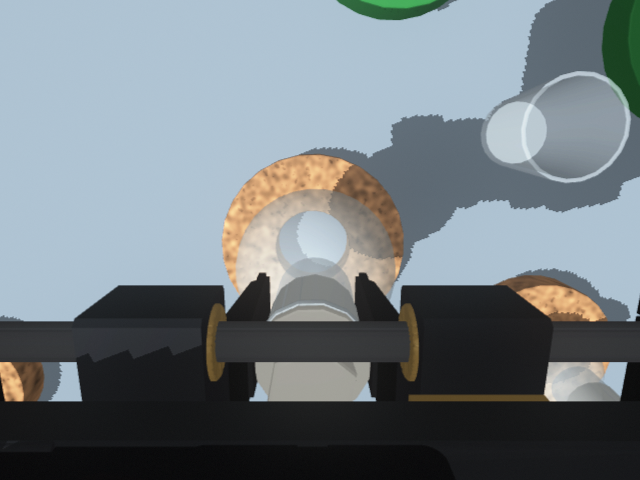

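Wrist view: the large flask is held clear, with the ring_large hole at (243,312). I'll fix the 1° tilt and the 13 mm offset, then lower.

>>> move_arm(series=[0.6,-0.3,0,-0.3,-0.6,0,1,0.5,-0.3,0,0,-0.3,0,1,0,0,-1,0,0,0,1,0,0,-1.5,0,0,0,1,0,0,-1.5,0,0,0,1,0,0,-1.3,0,0,0,1,0,0,-0.7,0,0,0,1,0,0,0,0,0,0,1,0,0,0,0,0,0,1])

```text
t: 32.0
eef_pos: [0.4671, 0.0769, 0.1266]
eef_rot: [[-0.002, -0.922, 0.387], [-0.0, 0.387, 0.922], [-1.0, 0.002, -0.001]]
wrist_force: [-0.5, 0.3, -1.4]
finger_gap: 0.0356
```

>>> move_arm(series=[0.05,0,-0.5,0,0,0,1,0,0,-0.4,0,0,0,1,0,0,-0.25,0,0,0,1,0,0,-0.1,0,0,0,1,0,0,0,0,0,0,1])

```text
t: 32.62
eef_pos: [0.468, 0.0769, 0.1139]
eef_rot: [[-0.001, -0.922, 0.386], [-0.0, 0.386, 0.922], [-1.0, 0.001, -0.001]]
wrist_force: [0.3, -0.5, -1.6]
finger_gap: 0.0351
```

>>> move_arm(series=[0,0,-0.1,0,0,0,1,0,0,-0.1,0,0,0,1,0,0,0,0,0,0,1])

```text
t: 33.0
eef_pos: [0.4685, 0.0769, 0.1129]
eef_rot: [[0.001, -0.922, 0.386], [-0.001, 0.386, 0.922], [-1.0, -0.001, -0.0]]
wrist_force: [-1.0, 0.3, 1.9]
finger_gap: 0.0354
```

Contact (load reversed to +2 N). Release, rise, and travel to the small flask.

>>> move_arm(series=[0,0,0,0,0,0,0.1,0,0,0,0,0,0,-0.2,0,0,0,0,0,0,-1,0,0,0,0,0,0,-1,0,0,0,0,0,0,-1,0,0,0,0,0,0,-1,0,0,1,0,0,0,-1,0,0,3,0,0,0,-1,0,0,3.5,0,0,0,-1,0,0,3.5,0,0,0,-1,0,0,1.5,0,0,0,-1,0,0,0,0,0,0,-1])

```text
t: 34.5
eef_pos: [0.468, 0.077, 0.2449]
eef_rot: [[0.003, -0.922, 0.386], [-0.0, 0.386, 0.922], [-1.0, -0.003, 0.001]]
wrist_force: [0.1, 0.4, -1.0]
finger_gap: 0.0951
```

>>> move_arm(series=[1,-1,0,0,0,0,-1,2,-2.1,0,0,0,0,-1,2,-2.1,0,0,0,0,-1,2,-2.1,0,0,0,0,-1,2,-2.1,0,0,0,0,-1,2,-2.1,0,0,0,0,-1,2,-2.1,0,0,0,0,-1,2,-2.1,0,0,0,0,-1,2,-2.1,0,0,0,0,-1,2,-2.1,0,0,0,0,-1,0.5,-0.5,0,0,0,0,-1,0,0,0,0,0,0,-1,0,0,0,0,0,0,-1])

```text
t: 36.12
eef_pos: [0.6692, -0.1416, 0.2309]
eef_rot: [[-0.015, -0.922, 0.388], [0.003, 0.388, 0.922], [-1.0, 0.015, -0.003]]
wrist_force: [-0.1, -0.1, 0.3]
finger_gap: 0.0953
```

```bash
python3 - <<'E'
from h import *
np.set_printoptions(precision=4,suppress=True)
o=sensors.get_obs();print(o["eef_pos"],o["eef_rot"])
w=imaging.snapshot("wrist");t=imaging.snapshot("top");s=imaging.snapshot("scene")
a=cv2.resize(w["color"],(480,360));b=cv2.resize(s["color"][100:420,80:500],(320,244));
im=np.zeros((360,800,3),np.uint8);im[:,:480]=a;im[:244,480:]=b;cv2.imwrite("pics/m10.png",im[...,::-1])
print(ringfit(w,"ring_spare",.052,0),[(d["confidence"],at(w,d["centre"],.0445)) for d in pinpoint("flask_small",w)])
print(proj(w,[.65,-.124,.133]))
for p in (t,s): print("small",ringfit(p,"ring_small",.05,0),[(d["confidence"],at(p,d["centre"],0)) for d in pinpoint("ring_small",p)[:2]])
E
```

```text
[ 0.6692 -0.1416  0.2309] [[-0.0154 -0.9217  0.3876]
 [ 0.0032  0.3876  0.9218]
 [-0.9999  0.0154 -0.003 ]]
[(0.65, array([ 0.649 , -0.1248]), 0.0012), (0.48, array([ 0.6852, -0.2931]), 0.0067)] [(0.6, array([ 0.6486, -0.1258,  0.0445]))]
(np.float64(208.0086276861782), np.float64(327.31955222376644))
small [] []
small [(0.9, array([ 0.4807, -0.2491]), 0.0068)] [(0.66, array([ 0.4652, -0.2446,  0.    ]))]
```

View pics/m10.png

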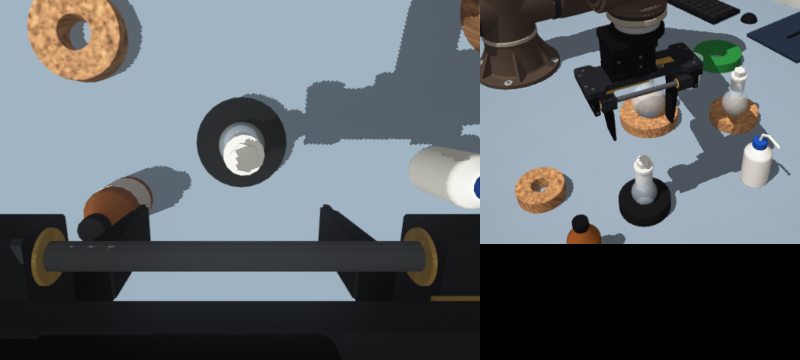

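Wrist view: the small flask's stopper is at about (205,324) full-res, 2 mm from prediction, so its position is about (0.6485,-0.125). The inset shows the large flask on ring_large, partly hidden by the gripper.

>>> move_arm(series=[-1,0.8,0,-0.2,-0.7,0,-1,-1,0.8,0,0,0,0,-1,0,0,0,0,0,0,-1,0,0,-2.5,0,0,0,-1,0,0,-2.5,0,0,0,-1,0,0,-2.5,0,0,0,-1,0,0,-2.5,0,0,0,-1,0,0,-2,0,0,0,-1,0,0,-1,0,0,0,-1,0,0,0,0,0,0,-1,0,0,0,0,0,0,-1])

```text
t: 37.95
eef_pos: [0.6516, -0.1267, 0.0996]
eef_rot: [[0.002, -0.922, 0.388], [-0.002, 0.388, 0.922], [-1.0, -0.003, -0.001]]
wrist_force: [-0.1, 0.1, -0.3]
finger_gap: 0.0952
```

>>> move_arm(series=[-0.3,0.15,-1,0,0,0,-1,0,0,-1.2,0,0,0,-1,0,0,0,0,0,0,-1,0,0,0,0,0,0,1,0,0,0,0,0,0,1,0,0,0,0,0,0,1,0,0,0,0,0,0,1,0,0,0,0,0,0,1,0,0,0,0,0,0,1,0,0,0,0,0,0,1,0,0,0,0,0,0,1,0,0,0,0,0,0,1])

```text
t: 39.45
eef_pos: [0.649, -0.1252, 0.0779]
eef_rot: [[0.005, -0.922, 0.388], [-0.003, 0.388, 0.922], [-1.0, -0.006, -0.001]]
wrist_force: [-0.1, 1.0, 0.3]
finger_gap: 0.0357
```

>>> move_arm(series=[0,0,0.5,0,0,0,1,0,0,1.5,0.2,0.3,0,1,0,0,3,0,0,0,1,0,0,3,0,0,0,1,-1,-0.6,0,0,0,0,1,-2,-1.3,0,0,0,0,1,-2.5,-1.7,0,0,0,0,1,-2.5,-1.7,0,0,0,0,1,-2.5,-1.7,0,0,0,0,1,-2.5,-1.7,0,0,0,0,1,-2.3,-1.5,0,0,0,0,1,-1.5,-1,0,0,0,0,1,-0.7,-0.4,0,0,0,0,1,0,0,0,0,0,0,1,0,0,0,0,0,0,1])

```text
t: 41.32
eef_pos: [0.4628, -0.2441, 0.16]
eef_rot: [[-0.006, -0.922, 0.388], [0.004, 0.388, 0.922], [-1.0, 0.007, 0.001]]
wrist_force: [-0.2, 0.4, -0.3]
finger_gap: 0.0357
```

```bash
python3 - <<'E'
from h import *
np.set_printoptions(precision=4,suppress=True)
o=sensors.get_obs();print(o["eef_pos"],o["wrist_force"],o["finger_gap"],o["eef_rot"])
w=imaging.snapshot("wrist");save(w,"w11.png")
print(ringfit(w,"ring_small",.05,0))
for z in (.03,): print(proj(w,[.467,-.244,z]))
E
```

```text
[ 0.4628 -0.2441  0.16  ] [-0.1726  0.4296 -0.2776] 0.03570700525938213 [[-0.0059 -0.9217  0.3877]
 [ 0.0039  0.3877  0.9218]
 [-1.      0.0069  0.0013]]
[(0.78, array([ 0.4683, -0.2454]), 0.0008)]
(np.float64(239.2960574967457), np.float64(314.986353251618))
```

View pics/w11.png

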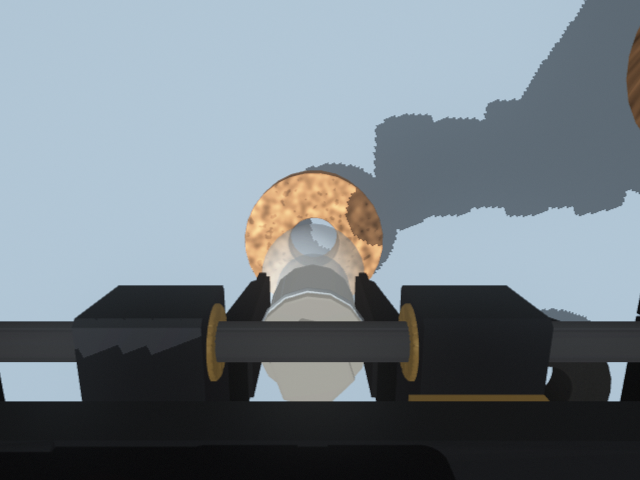

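Wrist view: the small flask is held over ring_small, hole at (238,313), so the ring is at about (0.467,-0.245). Lowering.

>>> move_arm(series=[0.3,-0.1,-0.5,-0.2,-0.3,0,1,0,0,-1.5,0,0,0,1,0,0,-2,0,0,0,1,0,0,-1.5,0,0,0,1,0,0,-0.8,0,0,0,1,0,0,0,0,0,0,1,0,0,0,0,0,0,1])

```text
t: 42.3
eef_pos: [0.4664, -0.2438, 0.0914]
eef_rot: [[-0.002, -0.923, 0.386], [0.001, 0.386, 0.923], [-1.0, 0.002, 0.0]]
wrist_force: [0.5, 0.1, -0.4]
finger_gap: 0.0355
```

>>> move_arm(series=[0.05,-0.1,-0.4,0,0,0,1,0,0,-0.3,0,0,0,1,0,0,-0.15,0,0,0,1,0,0,0,0,0,0,1])

```text
t: 42.8
eef_pos: [0.4673, -0.2452, 0.0833]
eef_rot: [[-0.0, -0.923, 0.386], [0.0, 0.386, 0.923], [-1.0, 0.0, 0.0]]
wrist_force: [-1.3, -0.7, -1.3]
finger_gap: 0.0355
```

>>> move_arm(series=[0,0,-0.1,0,0,0,1,0,0,-0.1,0,0,0,1,0,0,0,0,0,0,1])

```text
t: 43.18
eef_pos: [0.4683, -0.2457, 0.0821]
eef_rot: [[0.002, -0.923, 0.386], [-0.001, 0.386, 0.923], [-1.0, -0.003, -0.0]]
wrist_force: [-0.1, 0.1, 0.9]
finger_gap: 0.0355
```

>>> move_arm(series=[0,0,0,0,0,0,0.1,0,0,0,0,0,0,-0.2,0,0,0,0,0,0,-1,0,0,0,0,0,0,-1,0,0,0,0,0,0,-1,0,0,0,0,0,0,-1,0,0,1,0,0,0,-1,0,0,3,0,0,0,-1,0,0,3.5,0,0,0,-1,0,0,3.5,0,0,0,-1,0,0,3.5,0,0,0,-1,0,0,3.5,0,0,0,-1,0,0,3.5,0,0,0,-1,0,0,0,0,0,0,-1])

```text
t: 44.92
eef_pos: [0.4664, -0.2445, 0.3086]
eef_rot: [[0.003, -0.923, 0.386], [-0.002, 0.386, 0.923], [-1.0, -0.004, -0.001]]
wrist_force: [0.9, -0.8, -0.9]
finger_gap: 0.0951
```

```bash
python3 - <<'E'
from h import *
np.set_printoptions(precision=4,suppress=True)
o=sensors.get_obs();print(o["eef_pos"],o["finger_gap"],o["t"])
t=imaging.snapshot("top");s=imaging.snapshot("scene");save(s,"s12.png",(100,480,60,540),1.6)
for n,z in (("flask_small",.048),("ring_small",0),("flask_medium",.052),("ring_medium",0),("flask_large",.061),("ring_large",0)):
  for p in (t,s):print(n,[(round(d["confidence"],2),at(p,d["centre"],z)) for d in pinpoint(n,p)[:2]])
E
```

```text
[ 0.4664 -0.2445  0.3086] 0.095117629405257 44.925
flask_small [(0.83, array([ 0.4705, -0.2506,  0.048 ]))]
flask_small [(0.62, array([ 0.4667, -0.2442,  0.048 ]))]
ring_small [(0.84, array([ 0.4558, -0.2392,  0.    ]))]
ring_small [(0.91, array([ 0.4677, -0.2441, -0.    ]))]
flask_medium [(0.83, array([0.6316, 0.2185, 0.052 ]))]
flask_medium [(0.96, array([0.625 , 0.2167, 0.052 ]))]
ring_medium [(0.93, array([0.6252, 0.2151, 0.    ]))]
ring_medium [(0.6, array([0.6227, 0.2277, 0.    ]))]
flask_large [(0.91, array([0.4616, 0.0814, 0.061 ]))]
flask_large [(0.74, array([0.476 , 0.0762, 0.061 ])), (0.5, array([ 0.6827, -0.1583,  0.061 ]))]
ring_large [(0.81, array([0.4282, 0.4177, 0.    ])), (0.78, array([0.2615, 0.232 , 0.    ]))]
ring_large [(0.84, array([0.4778, 0.08  , 0.    ])), (0.65, array([0.2717, 0.2215, 0.    ]))]
```

View pics/s12.png

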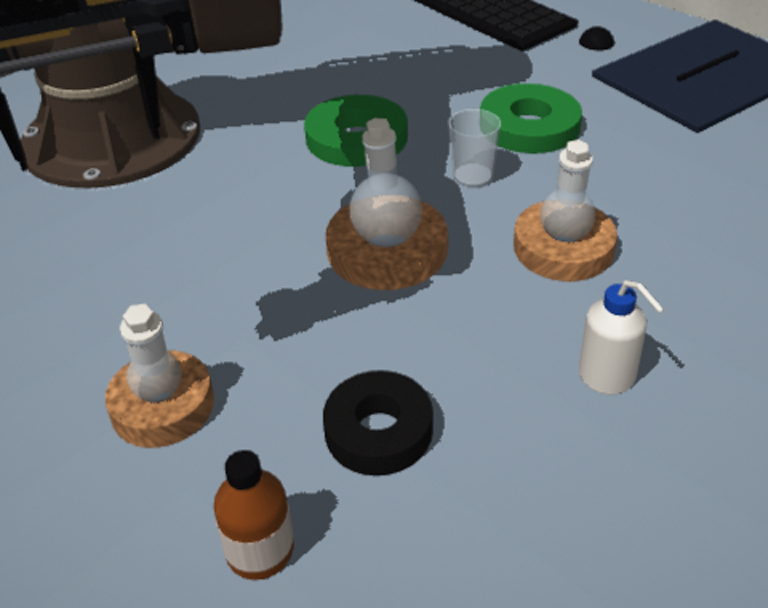

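The final picture shows all three flasks neck up on their own rings: small at (155,370), large at (385,220) and medium at (570,210). The spare ring is empty, the bystanders are untouched, and the gripper is clear.

```bash
python3 -c "
from h import *
print(ticket.finish_job())"
```

```text
the job is handed in; nothing more can be done
None
```

All three flasks now sit neck up on the cork rings of their own size, and I handed the job in at about 45 s of the 115 s allowed. I moved small → black spare ring, medium → ring_medium, large → ring_large, then small → ring_small. Each flask was held by the neck and lowered until a light contact of a few newtons before release.

**Final view:** the last scene picture shows all three upright and seated, the spare ring empty, the bottles, beaker and green rings where they were, and the gripper open and clear.

**Disagreements:** the scene and top cameras differ by up to about 15 mm on a few final positions (large flask, rings). In the top view the network's top two matches for ring_large were both the green look-alikes. I went by the picture and the contact heights, which were within about 2 mm of the listed seated heights.

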